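# Open the board vice with its reversible ratchet lever

## Robot

A 6-joint arm with a two-finger parallel gripper is mounted at the origin on the work surface. World frame = base frame: x ahead of the robot, y to its left, z up, the work surface at z = 0. Lengths are in mm, angles in rad, forces in N, time in s.
With the tool pointing down it reaches from about 350 to 775 mm from the base axis. Payload 7.3 kg.
Tool frame: the origin (TCP) lies on the centre line of the jaws, within the pads' length; the fingertips stand 22 mm ahead of it and the grasp point (between the pads) lies 3 mm ahead of it; z points along the fingers, y is the direction in which the jaws open and shut (so a half turn about z gives the same grasp; the last joint's range is limited). The gripper opens to 92 mm and grips with 3 to 60 N. Pads are 19 mm wide; open, the fingers measure 130 mm over their backs; the gripper's body (75 mm by 190 mm) begins 47 mm behind the grasp point.
Start: joints at [-1.259, 0.342, 1.524, -0, 1.275, -0.146], TCP at [232.061, -470.946, 248.741] pointing down, gripper open.
Joint ranges: [-2.53, 2.53], [-0.77, 2.02], [0.04, 2.7], [-1, 4.14], [0.28, 2.66], [-3.11, 3.11]. Speed limits (rad/s): [2.57, 2.57, 3.14, 3.14, 3.14, 3.14].

## Interface

Orientations are given as [roll, pitch, yaw] about the fixed x, y, z axes, in that order (R = Rz(yaw) Ry(pitch) Rx(roll)).
In Python, from plant import get_obs, capture, close_job gives the robot as it stands.
- The arm moves only by the tool carry_out, never from a script. Its arguments are lists of equal length, an entry for each row: "xyz": the shift along the tool's x, y, z scaled (see below), a list of three; "dr": the turn, a rotation vector about the tool's x, y, z scaled (see below), a list of three. A call has 1 to 8 rows; each row shifts and turns the commanded pose from where the row before left it, along the tool's axes as they then stand; what a row does not reach is not made up. The controller multiplies each number of a shift by 0.06 m and each number of a turn by 8 degrees. A row lasts 1/8 s, in which the tool goes at most 62.5 mm and 10.7 degrees, less where a joint would pass 70% of its speed; a pose out of reach is approached as far as the arm can. A call with a number of a shift or a turn outside -1 to 1 is refused whole. A call with a gripper value outside its range is refused whole. "gripper" is the gripper's target within -1 to 1 (fully open at 1, half-way at 0, shut at -1), set as the call begins (left out, the last holds). The fingers move at their own pace and stop on an object; the grip force is fixed at half the most. Time passes only in rows, so rows that do not move let the fingers close. It gives the time, the measured TCP pose, the force and the opening at its end, in the units of the state.
- get_obs(): the state, without advancing time (a new reading comes with each control period).
- capture(name): name is "side" or "top" or "wrist"; returns a dict with "image" (384x512x3 uint8, blue, green, red), "fx", "fy", "cx", "cy" (pixels), "pose" (4x4, takes a point from camera to world coordinates). Camera axes: x right, y up, looking along -z (the intrinsics and any distortion apply to the point x, -y, -z); pixel columns grow to the right and rows downward; lengths in mm; the calibration is good to about 2 mm. A picture is of the moment at which its call begins. There is no depth.
- close_job(): hands the job in, once; it reports no verdict.
The state is a dict: "time": time; "joint_positions": joint angles; "dq": joint speeds; "tau": joint torques, N m; "tool_pos": TCP position; "tcp_rot": TCP orientation; "contact_force": force on the tool from outside, world axes, zero at the start; "moment": the same for the moment, N m; "grip_width": finger opening in mm.
Only numpy, scipy, OpenCV 4.12 (cv2) and the standard library are available. Lean on these libraries where they do the work, as an engineer would, in place of code of your own. Each camera call takes 0.05 s, during which the arm holds its last target.

## Task

The board vice on the mat must be opened to the size marked for the next board. Flip the yellow pawl switch of its ratchet lever over to the opening side (counter-clockwise seen from above), then swing the black-knobbed handle back and forth until the jaw's red pointer stands within the green field on the scale, and let go. Move the jaw only through the handle, and do not push about the loose things lying on the vice and around it.

Things in the scene. Friction and masses are not known exactly. Their poses are not given: they have to be found in the camera images.
- vice: Board vice fixed to the bench, turned by some yaw: aluminium base plate 200 x 340 x 20 mm (x, y, z), origin under its centre. The ratchet lever stands at its side nearer the robot (local x -60, y 0 mm); the blue jaws (tops 55 mm above the bench) and white scale are on its far side (local x -10 to +101 mm). Nothing on it is over 123 mm high. Loose parts on the plate stay under 45 mm, below the handle's sweep.
- axis (a point): Vertical axis of the ratchet lever, at the centre of the top face of its round steel head (80 mm across), 78 mm above the bench.
- knob (a point): Centre of the top of the handle's upright black knob, 122 mm above the bench: a round post 22 mm in diameter, sides free from 82 to 122 mm above the bench, standing on the flat steel handle bar (20 mm wide, top 78 mm above the bench), 150 mm from the axis. It can be pushed sideways from either side, straddled or gripped.
- handle (a joint): Angle of the handle (rad), counter-clockwise seen from above positive; at 0 the handle points along the vice's -x (towards the robot). Stops at -0.8 and +0.8. Its own friction is 0.20 N m, so it stays where it is left.
- pawl_switch (a joint): Yellow switch on top of the handle, pivoted 50 mm from the axis, pointing outward. Angle (rad) relative to the handle, counter-clockwise from above positive; stops at -0.4 and +0.4; stays where left (about 1.5 N at the tab moves it). Near -0.4, as at the start, the handle drives only on clockwise strokes (closing), near +0.4 only counter-clockwise (opening), slipping back freely. In between it may not engage.
- tab (a point): Top centre of the pawl switch's upright tab, 35 mm from the switch's pivot, 111 mm above the bench. The tab is 10 mm thick (in the direction in which it is flipped), 18 mm long, and free from 87 to 111 mm above the bench. Flipping it carries the tab about 27 mm sideways over the handle bar.
- pivot (a point): Pivot of the pawl switch, on top of its hub, on the handle's centre line 50 mm from the axis, 87 mm above the bench; moves with the handle.
- spindle (a joint): Angle of the ratchet's spindle (rad), counter-clockwise positive, 0 at the start. 18 teeth: up to 0.35 rad of each opening stroke may be lost before a tooth is caught. It takes 0.25 N m to turn and stays where it is left; driving takes about 3 to 4 N at the knob. The jaw moves 12 mm per rad.
- pointer (a point): Tip of the red pointer bar (3 mm wide) on top of the moving jaw. The jaw opens along the vice's +y, up to 75 mm from its start. It has no free play: driven only by the spindle.
- field (a point): Centre of the top of the green field, a clip 14 mm wide along the vice's y, fixed at a different place on the scale each time, 26 to 46 mm from the pointer's start towards the vice's +y. Its axes are parallel to the vice's.
- jaw: The moving jaw, a blue block 90 x 26 x 35 mm (x, y, z), frame at the centre of its underside; not to be touched.
- heatsink: Loose black finned heatsink, 40 x 30 x 22 mm, lying on the base plate; origin under its centre. Leave alone.
- standoff: Loose brass standoff, 16 mm across, 22 mm high, standing on the base plate. Leave alone.
- board: Loose blue circuit board 100 x 140 mm, 17 mm high, on the mat. Leave alone.
- screwdriver: Loose grey-handled screwdriver, 190 mm long, lying on the mat. Leave alone.
- meter: Loose grey multimeter 140 x 75 x 41 mm. Leave alone.
- solvent: Loose white bottle, 64 mm across, 150 mm high. Leave alone.
- solder: Loose silvery solder spool, 60 mm across, 42 mm high. Leave alone.
- mug: Loose white mug, 80 mm across, 90 mm high. Leave alone.

How it is judged:
By the outcome, as a careful person would: the job done as asked, in the order asked, and still so for the second after the job is handed in, with the robot touching nothing.
It also fails if it takes over 64 s, if anything falls off the work surface, if the arm or the gripper's body presses on something with over 40 N, if the wrist force passes 120 N, or if a joint passes its speed limit or range.

## Working session

There is one attempt and no reset: what is moved stays moved. The work goes in short steps, Python scripts to look and compute and a tool call to move; the robot and the scene stay as the last step left them, time stands still between calls to the robot, and variables do not carry over. Pictures are saved under pics/ and viewed, and the job is handed in when it is done.

Besides the shell and the picture viewer there is one more tool, called after "Request:" as name(argument=value, ...), one argument or row to a line, values as JSON. carry_out: Moves the arm, as the interface text tells. Shifts and turns lie within -1 to 1; 1 stands for 0.06 m of shift or 8 degrees of turn. Its arguments: {"type":"object","properties":{"xyz":{"type":"array"},"dr":{"type":"array"},"gripper":{"type":"number"}},"required":["xyz","dr"]}

```bash
mkdir -p pics; ls; python3 - <<'E'
from plant import get_obs, capture
import cv2
o=get_obs(); print(o)
for n in ("top","side","wrist"):
    c=capture(n); cv2.imwrite(f"pics/{n}0.png",c["image"]); print(n,c["fx"],c["fy"],c["cx"],c["cy"],c["pose"].tolist() if hasattr(c["pose"],"tolist") else c["pose"],[k for k in c])
E
```

```text
pics
{'time': 0.0, 'joint_positions': array([-1.25901007e+00,  3.42709439e-01,  1.52505928e+00, -2.81515410e-06,
        1.27539449e+00, -1.46014195e-01]), 'dq': array([ 0.00030883, -0.00101054,  0.00060412,  0.00242856, -0.00021905,
        0.00030699]), 'tau': array([ 3.06664544e-03, -4.31240237e+01, -2.44218278e+01,  7.20061501e-02,
        5.60087641e-02, -1.08053277e-04]), 'tool_pos': array([ 231.92847213, -470.55574713,  248.03708724]), 'tcp_rot': array([-3.14003843e+00, -2.25844900e-04,  4.57801100e-01]), 'contact_force': array([-0.40964386,  0.13986829,  0.5599603 ]), 'moment': array([ 0.00683787, -0.03248752,  0.01132796]), 'grip_width': 91.93758242874672}
top 441.207244158678 441.207244158678 258.8835608623037 188.9592102926104 [[0.012469891489077662, 0.9834070844158556, -0.1809834471076205, 273.6613767719862], [-0.9997628135084384, 0.015494028487187245, 0.015305286894710435, -4.271520300787905], [0.017855490246470172, 0.1807496650119841, 0.9833670423936901, 1518.6802345605552], [0.0, 0.0, 0.0, 1.0]] ['image', 'fx', 'fy', 'cx', 'cy', 'pose']
side 353.4835359435527 353.4835359435527 257.56824127534964 191.91995860145562 [[0.9987463899608061, 0.009998601416747247, -0.04904769627583232, 460.62873843339645], [-0.04622469028996207, 0.5602080799742164, -0.8270611737587489, -928.3970009606406], [0.01920746073416169, 0.8282915761380839, 0.559967979754945, 721.0878842522985], [0.0, 0.0, 0.0, 1.0]] ['image', 'fx', 'fy', 'cx', 'cy', 'pose']
wrist 264.6104743022618 264.6104743022618 254.61702559706396 196.58864980840792 [[0.4414645896970808, 0.8565707729892296, 0.26719941411653286, 303.20827552516795], [-0.8972781909158365, 0.42174443340427387, 0.13047406255385946, -435.23831304899943], [-0.0009295968957266202, -0.2973518854037054, 0.9547675068290028, 384.0538678967217], [0.0, 0.0, 0.0, 1.0]] ['image', 'fx', 'fy', 'cx', 'cy', 'pose']
```

View pics/top0.png

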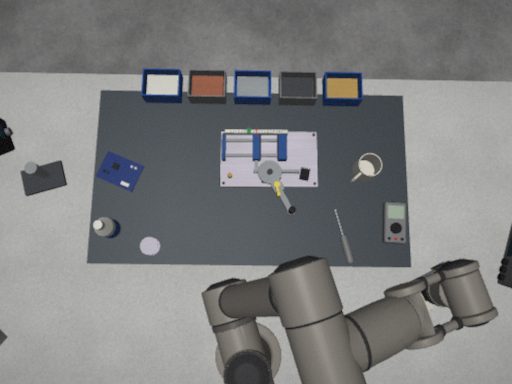

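View pics/side0.png

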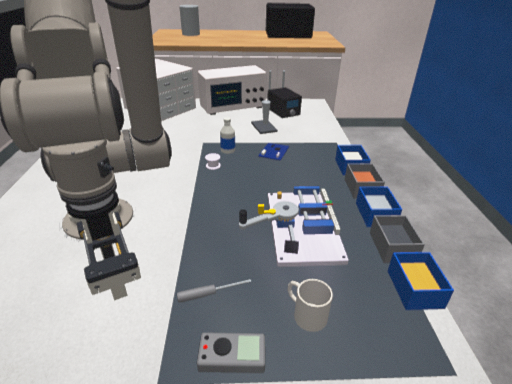

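View pics/wrist0.png

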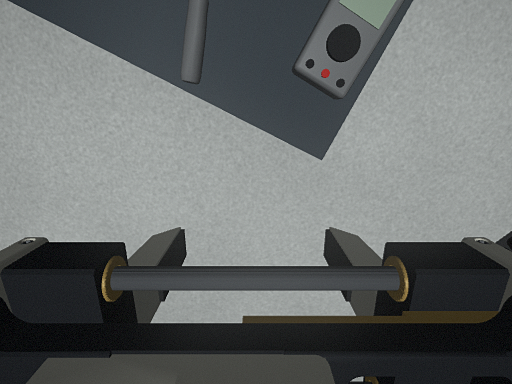

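```bash
cat > h.py <<'E'
from plant import get_obs, capture
import cv2, numpy as np
def ray(c,u,v,z):
    d=np.array([(u-c["cx"])/c["fx"],-(v-c["cy"])/c["fy"],-1.]); P=np.array(c["pose"]); d=P[:3,:3]@d; o=P[:3,3]
    return o+d*(z-o[2])/d[2]
def proj(c,p):
    P=np.array(c["pose"]); q=P[:3,:3].T@(np.array(p,float)-P[:3,3]); return c["cx"]+c["fx"]*q[0]/-q[2], c["cy"]-c["fy"]*q[1]/-q[2]
def crop(c,x0,y0,w,h,s,name): cv2.imwrite("pics/"+name,cv2.resize(c["image"][y0:y0+h,x0:x0+w],None,fx=s,fy=s,interpolation=cv2.INTER_CUBIC))
def blobs(c,lo,hi,roi,amin=4):
    x0,y0,w,h=roi; hsv=cv2.cvtColor(c["image"],cv2.COLOR_BGR2HSV)
    m=cv2.inRange(hsv,np.array(lo),np.array(hi)); k=np.zeros_like(m); k[y0:y0+h,x0:x0+w]=m[y0:y0+h,x0:x0+w]
    n,l,s,ce=cv2.connectedComponentsWithStats(k)
    return [(s[i].tolist(),ce[i].round(1).tolist()) for i in range(1,n) if s[i][4]>=amin]
E
python3 - <<'E'
from h import *
c=capture("top"); crop(c,210,120,120,100,6,"topc.png")
s=capture("side"); crop(s,225,175,130,100,6,"sidec.png")
for n,cc,roi in(("top",c,(210,120,120,100)),("side",s,(225,175,130,100))):
    print(n,"yellow",blobs(cc,(20,120,100),(35,255,255),roi))
    print("green",blobs(cc,(45,100,60),(80,255,255),roi))
    print("red",blobs(cc,(0,120,80),(8,255,255),roi,2))
    print("black",blobs(cc,(0,0,0),(180,255,30),roi,10))
    print("plate",blobs(cc,(0,0,150),(180,60,255),roi,100))
E
```

```text
top yellow [([228, 174, 3, 3, 6], [229.3, 174.7]), ([274, 182, 6, 15, 54], [277.1, 188.0])]
green [([247, 128, 3, 5, 11], [248.4, 129.8])]
red []
black []
plate [([220, 130, 98, 60, 3190], [275.2, 164.0]), ([226, 135, 27, 5, 132], [238.9, 137.0]), ([225, 142, 28, 13, 347], [239.0, 148.0]), ([261, 142, 16, 14, 206], [268.5, 148.0])]
side yellow [([278, 192, 3, 6, 16], [279.0, 194.2]), ([327, 203, 5, 1, 5], [329.0, 203.0]), ([258, 204, 18, 10, 108], [264.7, 209.6])]
green [([326, 200, 6, 3, 13], [328.6, 201.4])]
red [([327, 204, 6, 1, 6], [329.5, 204.0])]
black []
plate [([239, 190, 84, 36, 943], [286.5, 204.1]), ([327, 205, 13, 25, 116], [333.3, 217.0]), ([272, 211, 77, 52, 2235], [308.0, 242.8])]
```

View pics/topc.png

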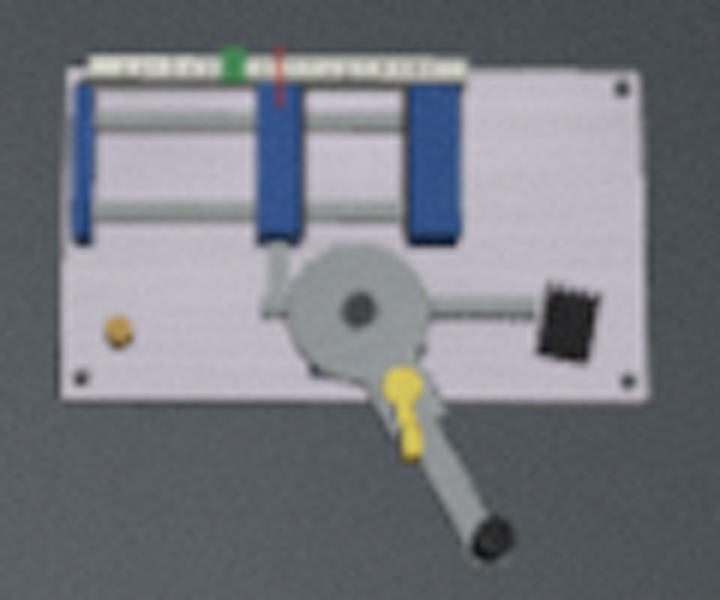

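View pics/sidec.png

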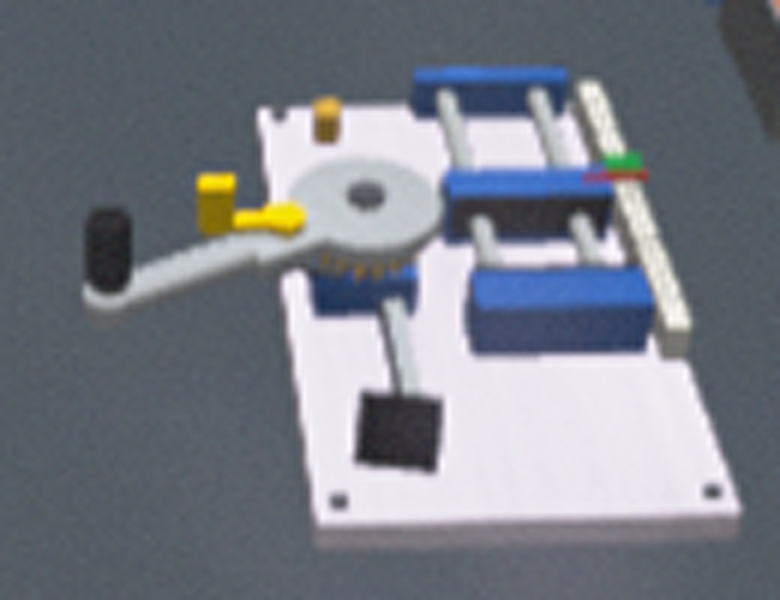

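```bash
python3 - <<'E'
from h import *
c=capture("top");s=capture("side")
T=lambda x,y,z:ray(c,210+x/6-.4,120+y/6-.4,z)
S=lambda x,y,z:ray(s,225+x/6-.4,175+y/6-.4,z)
pl=[T(*p,20) for p in((66,68),(640,70),(648,402),(62,402))]
print("plate",np.round(pl,1)); 
print("holes",[T(*p,20).round(1) for p in((622,89),(628,381),(81,378))],[S(*p,20).round(1) for p in((712,492),(339,502))])
a=T(358,310,78);k=T(492,538,122);t=T(411,447,111);p=T(402,384,87)
print("axis",a,S(366,195,78),"knob",k,S(109,214,122),"tab",t,S(216,180,111),"piv",p,S(290,214,87))
for q in(k,t,p): d=q-a; print(np.hypot(*d[:2]),np.degrees(np.arctan2(-d[1],-d[0])))
ptr=T(280,75,60);f=T(234,65,60);print("ptr",ptr,"field",f, S(618,176,60),S(622,161,60))
E
```

```text
plate [[ 755.8  110.3   20. ]
 [ 760.8 -228.6   20. ]
 [ 561.  -231.    20. ]
 [ 555.6  107.    20. ]]
holes [array([ 748.9, -217.8,   20. ]), array([ 573.2, -219.6,   20. ]), array([569.9,  96.4,  20. ])] [array([ 747.6, -220.9,   20. ]), array([ 572.2, -222.7,   20. ])]
axis [599.55620275 -60.69361707  78.        ] [599.0086025  -63.02418733  78.        ] knob [ 466.36771659 -131.41166672  122.        ] [ 467.28458859 -134.67015672  122.        ] tab [516.78399354 -88.65797993 111.        ] [519.88186258 -93.68086263 111.        ] piv [556.11090721 -84.96628101  87.        ] [557.45144911 -90.16617988  87.        ]
150.79859214113307 27.96661196335305
87.3684394281146 18.66739805698881
49.76601169495806 29.19186852410349
ptr [741.02485419 -15.48110908  60.        ] field [746.52261003  11.00551105  60.        ] [739.60607128 -24.56684361  60.        ] [744.68261149 -10.92781097  60.        ]
```

Request:
carry_out(
  xyz=[
    [0.5,-0.25,0],
    [0.8,-0.4,0],
    [0.8,-0.4,0],
    [0.8,-0.4,0],
    [0.8,-0.4,0],
    [0.8,-0.4,0],
    [0.8,-0.4,0],
    [0.8,-0.4,0],
  ],
  dr=[
    [0,0,0],
    [0,0,0],
    [0,0,0],
    [0,0,0],
    [0,0,0],
    [0,0,0],
    [0,0,0],
    [0,0,0],
  ],
  gripper=-0.26,
)

```text
time: 1.35
tool_pos: [480.4, -143.5, 248.9]
tcp_rot: [3.141, -0.0, 0.458]
contact_force: [-0.7, -1.3, -1.2]
grip_width: 33.7
```

Request:
carry_out(
  xyz=[
    [0.45,-0.25,0],
    [0.45,-0.25,0],
    [0,0,0],
  ],
  dr=[
    [0,0,0],
    [0,0,0],
    [0,0,0],
  ],
)

```text
time: 1.72
tool_pos: [515.3, -92.7, 248.5]
tcp_rot: [-3.141, -0.0, 0.461]
contact_force: [-0.3, 0.8, 0.3]
grip_width: 33.9
```

```bash
python3 - <<'E'
from h import *
o=get_obs(); print(o["tool_pos"],o["tcp_rot"],o["contact_force"])
c=capture("wrist"); cv2.imwrite("pics/w1.png",c["image"])
for b in blobs(c,(20,120,80),(35,255,255),(0,0,512,384),20): print(b)
for p in((519,-89.5,111),(466.8,-132,122),(555,-85,87)): print(proj(c,p))
E
```

```text
[515.34994019 -92.6941347  248.51016298] [-3.14141349e+00 -7.93906040e-05  4.60725627e-01] [-0.27320932  0.82693446  0.25400246]
([151, 50, 13, 15, 147], [156.9, 56.6])
([249, 144, 26, 52, 588], [260.7, 166.7])
([194, 258, 6, 23, 72], [196.0, 270.3])
([307, 259, 9, 42, 148], [312.5, 281.5])
([194, 282, 7, 19, 68], [195.8, 291.7])
([249, 311, 165, 12, 1424], [346.1, 317.0])
([145, 316, 103, 7, 469], [182.7, 318.9])
(np.float64(253.8074095454535), np.float64(187.39421767927976))
(np.float64(267.3172666141537), np.float64(247.36250636942614))
(np.float64(264.5228666296811), np.float64(152.17918105810196))
```

View pics/w1.png

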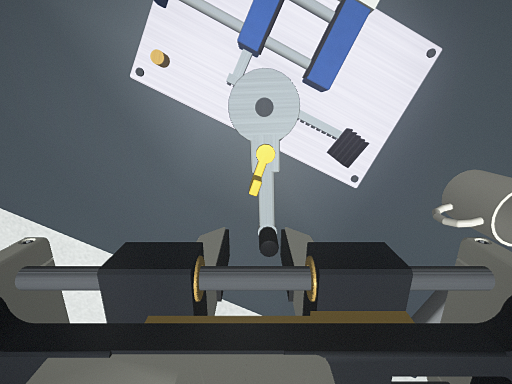

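Request:
carry_out(
  xyz=[
    [0.08,-0.02,0.3],
    [0,0,0.75],
    [0,0,0.75],
    [0,0,0.4],
    [0,0,0.05],
    [0,0,0],
  ],
  dr=[
    [0,0,0],
    [0,0,0],
    [0,0,0],
    [0,0,0],
    [0,0,0],
    [0,0,0],
  ],
)

```text
time: 2.52
tool_pos: [518.7, -91.8, 114.6]
tcp_rot: [3.141, -0.001, 0.457]
contact_force: [-0.6, 0.2, 0.0]
grip_width: 33.9
```

```bash
python3 - <<'E'
from h import *
o=get_obs(); print(o["tool_pos"],o["tcp_rot"],o["contact_force"])
c=capture("wrist"); cv2.imwrite("pics/w2.png",c["image"])
E
```

```text
[518.72724096 -91.81151377 114.56264925] [ 3.14059552e+00 -7.25433179e-04  4.57060213e-01] [-0.64942843  0.20519389  0.02925226]
```

View pics/w2.png

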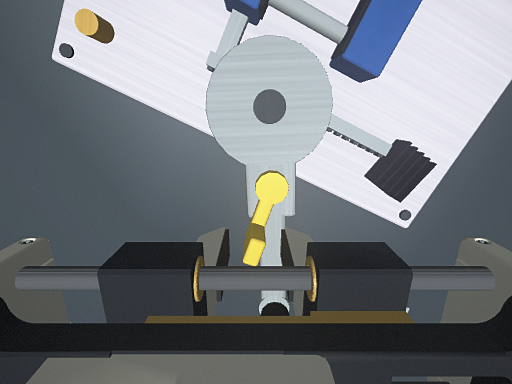

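Request:
carry_out(
  xyz=[
    [0,0.08,0],
    [0,0.08,0],
    [0,0.08,0],
    [0,0.08,0],
    [0,0.08,0],
    [0,0.08,0],
    [0,0.08,0],
    [0,0.08,0],
  ],
  dr=[
    [0,0,0],
    [0,0,0],
    [0,0,0],
    [0,0,0],
    [0,0,0],
    [0,0,0],
    [0,0,0],
    [0,0,0],
  ],
)

```text
time: 3.58
tool_pos: [535.9, -125.3, 113.7]
tcp_rot: [-3.141, -0.001, 0.458]
contact_force: [0.6, 4.0, -0.9]
grip_width: 33.9
```

```bash
python3 - <<'E'
from h import *
o=get_obs(); print(o["tool_pos"],o["tcp_rot"],o["contact_force"])
c=capture("wrist"); cv2.imwrite("pics/w3.png",c["image"])
E
```

```text
[ 535.94493709 -125.33577409  113.65549375] [-3.14139725e+00 -1.09579406e-03  4.57536101e-01] [ 0.58997989  3.98732371 -0.85797817]
```

View pics/w3.png

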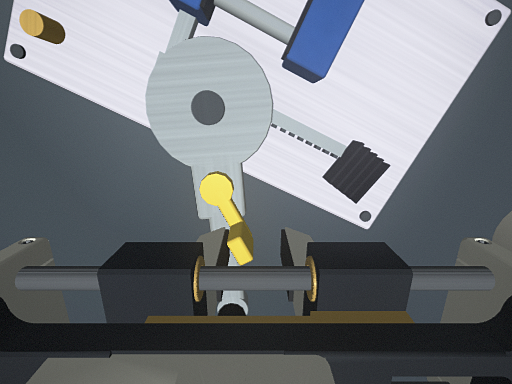

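Request:
carry_out(
  xyz=[
    [0,0.05,0],
    [0,0.03,0],
    [0,-0.15,0],
    [0,-0.1,0],
    [0,0,-0.5],
    [0,0,-0.7],
    [0,0,-0.3],
    [0,0,0],
  ],
  dr=[
    [0,0,0],
    [0,0,0],
    [0,0,0],
    [0,0,0],
    [0,0,0],
    [0,0,0],
    [0,0,0],
    [0,0,0],
  ],
)

```text
time: 4.62
tool_pos: [531.5, -116.4, 205.2]
tcp_rot: [3.139, -0.002, 0.458]
contact_force: [0.0, 0.8, -0.0]
grip_width: 34.0
```

```bash
python3 - <<'E'
from h import *
o=get_obs(); print(o["tool_pos"],o["tcp_rot"],o["contact_force"])
c=capture("wrist"); cv2.imwrite("pics/w4.png",c["image"])
c=capture("top"); crop(c,210,120,120,100,6,"t4.png")
E
```

```text
[ 531.52881179 -116.35484114  205.19348002] [ 3.13864989e+00 -2.44190929e-03  4.58142213e-01] [ 0.0357729  0.7557151 -0.0111769]
```

View pics/w4.png

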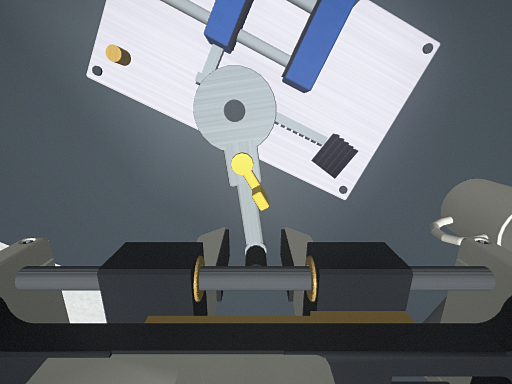

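View pics/t4.png

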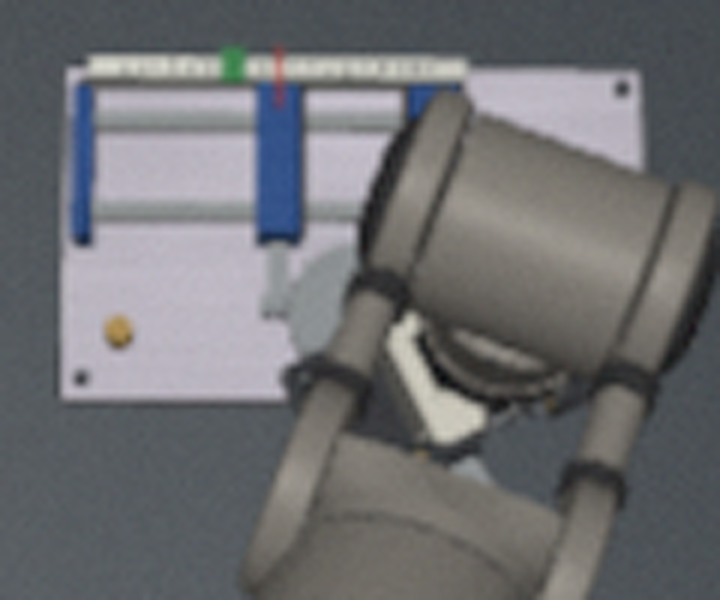

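```bash
python3 - <<'E'
from h import *
c=capture("wrist")
a=ray(c,234.5,110,78);b=ray(c,249.5,220,78);p=ray(c,242,163.5,87);t=ray(c,262,200,111)
print(a,b,p,t)
for q in(b,p,t): d=q-a; print(np.hypot(*d[:2]),np.degrees(np.arctan2(-d[1],-d[0])))
d=t-p;print(np.degrees(np.arctan2(-d[1],-d[0])),np.hypot(*d[:2]))
E
```

```text
[596.56344646 -62.03672531  78.        ] [ 502.84628542 -123.12267289   78.        ] [555.64635595 -89.69322526  87.        ] [ 537.92148958 -119.36990254  111.        ]
111.86777581464801 33.09678158977819
49.38714696619173 34.05537436397824
82.01202545463597 44.35344444261475
59.15156940949484 34.566979366562435
```

Request:
carry_out(
  xyz=[
    [-0.5,-0.01,0],
    [-0.57,-0.01,0],
    [0,0,0],
    [0,0,0.3],
    [0,0,0],
  ],
  dr=[
    [0,0,0],
    [0,0,0],
    [0,0,-0.88],
    [0,0,0],
    [0,0,0],
  ],
)

```text
time: 5.4
tool_pos: [471.6, -143.2, 183.8]
tcp_rot: [-3.138, 0.002, 0.58]
contact_force: [0.3, 1.2, -0.5]
grip_width: 34.2
```

```bash
python3 - <<'E'
from h import *
o=get_obs(); print(o["tool_pos"],o["tcp_rot"],o["contact_force"])
c=capture("wrist"); cv2.imwrite("pics/w5.png",c["image"])
s=capture("side"); crop(s,225,175,130,100,6,"s5.png")
E
```

```text
[ 471.5817216  -143.15864002  183.8097566 ] [-3.13778762e+00  2.43659633e-03  5.80414292e-01] [ 0.34504485  1.15620996 -0.50949216]
```

View pics/w5.png

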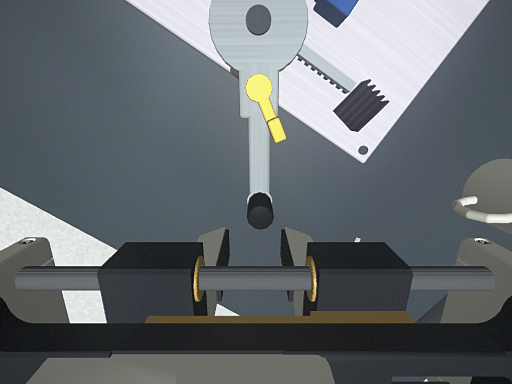

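View pics/s5.png

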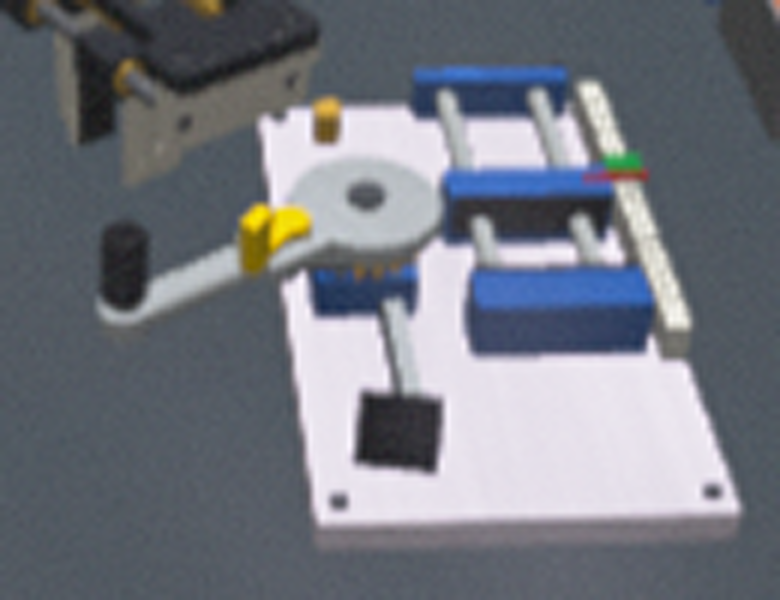

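```bash
python3 - <<'E'
from h import *
c=capture("wrist")
k=ray(c,261,214,122);a=ray(c,258.5,19.5,78);print(k,a,np.hypot(*(k-a)[:2]),np.degrees(np.arctan2(*(a-k)[[1,0]])))
print(proj(c,(473,-144,122)), proj(c,(473,-144,82)))
E
```

```text
[ 477.46051414 -145.77544255  122.        ] [600.65284008 -62.5679712   78.        ] 148.6601239634175 34.03616948184161
(np.float64(256.112634400733), np.float64(217.1889708948362)) (np.float64(255.91842977180164), np.float64(201.53920987266073))
```

Request:
carry_out(
  xyz=[
    [0.03,0.06,0.3],
    [0,0,0.6],
    [0,0,0.3],
    [0,0,0.04],
    [0,0,0],
  ],
  dr=[
    [0,0,0],
    [0,0,0],
    [0,0,0],
    [0,0,0],
    [0,0,0],
  ],
)

```text
time: 6.18
tool_pos: [476.8, -145.8, 112.0]
tcp_rot: [3.141, -0.001, 0.581]
contact_force: [0.0, -0.1, -0.9]
grip_width: 34.2
```

```bash
python3 - <<'E'
from h import *
o=get_obs(); print(o["tool_pos"],o["tcp_rot"],o["contact_force"])
c=capture("wrist"); cv2.imwrite("pics/w6.png",c["image"])
E
```

```text
[ 476.79710937 -145.84731512  112.02279072] [ 3.14053515e+00 -5.59949360e-04  5.80791338e-01] [ 0.02873267 -0.05428429 -0.8823393 ]
```

View pics/w6.png

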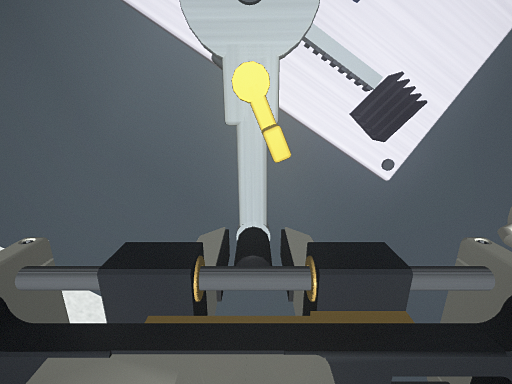

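Request:
carry_out(
  xyz=[
    [0.01,-0.26,0],
    [0.014,-0.26,0],
    [0.014,-0.26,0],
    [0.014,-0.26,0],
    [0.014,-0.26,0],
    [0.014,-0.26,0],
    [0.014,-0.26,0],
    [0.014,-0.26,0],
  ],
  dr=[
    [0,0,0.75],
    [0,0,0.75],
    [0,0,0.75],
    [0,0,0.75],
    [0,0,0.75],
    [0,0,0.75],
    [0,0,0.75],
    [0,0,0.75],
  ],
)

```text
time: 7.22
tool_pos: [457.1, -25.8, 112.4]
tcp_rot: [3.141, -0.002, -0.26]
contact_force: [0.1, -2.2, 0.9]
grip_width: 34.2
```

```bash
cat > st.py <<'E'
from h import *
o=get_obs(); p=o["tool_pos"]; d=np.array([599.3,-62])-p[:2]
print(o["time"],p.round(1),"yaw",np.degrees(o["tcp_rot"][2]).round(1),"r",np.hypot(*d).round(1),"phi",np.degrees(np.arctan2(d[1],d[0])).round(1),o["contact_force"].round(1))
E
python3 st.py
```

```text
7.225 [457.1 -25.8 112.4] yaw -14.9 r 146.8 phi -14.3 [ 0.1 -2.2  0.9]
```

Request:
carry_out(
  xyz=[
    [0,-0.26,0],
    [0,-0.26,0],
    [0.01,-0.26,0],
    [0.01,-0.26,0],
    [0,-0.08,0],
    [0,0,0],
  ],
  dr=[
    [0,0,0.75],
    [0,0,0.75],
    [0,0,0.75],
    [0,0,0.75],
    [0,0,0.25],
    [0,0,0],
  ],
)

```text
time: 7.98
tool_pos: [486.4, 34.1, 112.2]
tcp_rot: [-3.14, -0.002, -0.71]
contact_force: [0.1, -0.8, 0.8]
grip_width: 33.8
```

```bash
python3 st.py; python3 - <<'E'
from h import *
c=capture("top"); crop(c,210,120,120,100,6,"t7.png")
E
```

```text
7.975 [486.4  34.1 112.2] yaw -40.7 r 148.3 phi -40.4 [ 0.1 -0.8  0.8]
```

View pics/t7.png

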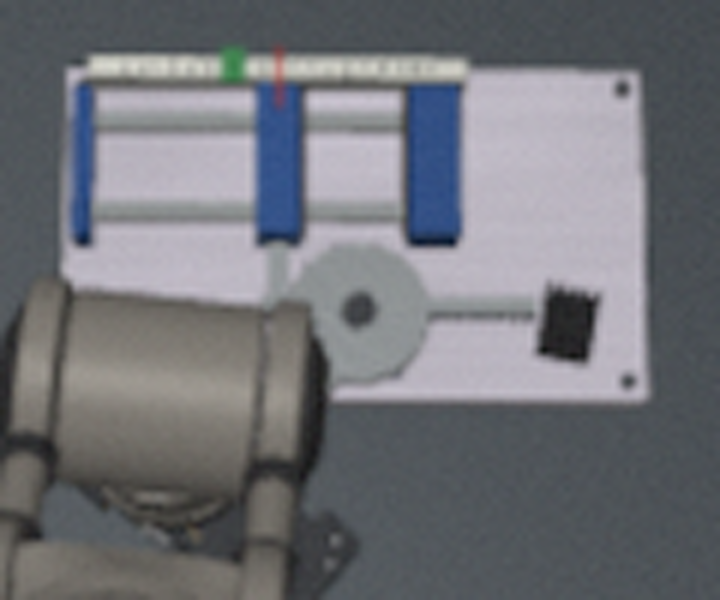

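Request:
carry_out(
  xyz=[
    [0.01,0.26,0],
    [0.01,0.26,0],
    [0.014,0.26,0],
    [0.014,0.26,0],
    [0.014,0.26,0],
    [0.014,0.26,0],
    [0.014,0.26,0],
    [0.014,0.26,0],
  ],
  dr=[
    [0,0,-0.75],
    [0,0,-0.75],
    [0,0,-0.75],
    [0,0,-0.75],
    [0,0,-0.75],
    [0,0,-0.75],
    [0,0,-0.75],
    [0,0,-0.75],
  ],
)

```text
time: 9.02
tool_pos: [450.9, -82.5, 112.0]
tcp_rot: [-3.141, -0.002, 0.13]
contact_force: [2.1, 4.0, 0.4]
grip_width: 34.1
```

```bash
python3 st.py
```

```text
9.025 [450.9 -82.5 112. ] yaw 7.5 r 149.8 phi 7.8 [2.1 4.  0.4]
```

Request:
carry_out(
  xyz=[
    [0.014,0.26,0],
    [0.014,0.26,0],
    [0.014,0.26,0],
    [0.014,0.26,0],
    [0.014,0.26,0],
    [0.014,0.2,0],
    [0,0,0],
  ],
  dr=[
    [0,0,-0.75],
    [0,0,-0.75],
    [0,0,-0.75],
    [0,0,-0.75],
    [0,0,-0.75],
    [0,0,-0.6],
    [0,0,0],
  ],
)

```text
time: 9.9
tool_pos: [487.9, -163.2, 111.5]
tcp_rot: [3.141, -0.0, 0.733]
contact_force: [-0.2, 0.3, 0.3]
grip_width: 34.2
```

```bash
python3 st.py; cat > pt.py <<'E'
from h import *
import sys
c=capture("top"); crop(c,210,120,120,100,6,sys.argv[1]+".png")
im=c["image"].astype(float); 
r=im[127:139,225:290]; red=np.clip(r[:,:,2]-np.maximum(r[:,:,0],r[:,:,1])-8,0,None); g=np.clip(r[:,:,1]-np.maximum(r[:,:,0],r[:,:,2])-8,0,None)
for n,w in(("red",red),("green",g)):
    if w.sum()<20: print(n,"none");continue
    u=(w.sum(0)*np.arange(225,290)).sum()/w.sum(); v=(w.sum(1)*np.arange(127,139)).sum()/w.sum()
    print(n,round(u,2),round(v,2),w.sum().round(),ray(c,u,v,58).round(1))
E
python3 pt.py t8
```

```text
9.9 [ 487.9 -163.2  111.5] yaw 42.0 r 150.5 phi 42.3 [-0.2  0.3  0.3]
red 251.29 130.96 342.0 [745.5   1.7  58. ]
green 248.26 130.21 772.0 [747.9  12.2  58. ]
```

View pics/t8.png

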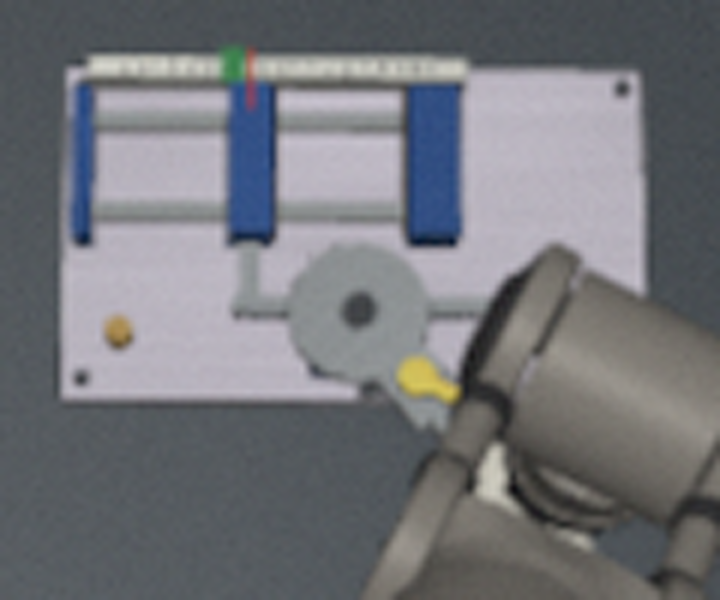

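Request:
carry_out(
  xyz=[
    [0.014,-0.26,0],
    [0.014,-0.26,0],
    [0.014,-0.26,0],
    [0.014,-0.26,0],
    [0.014,-0.26,0],
    [0.014,-0.26,0],
    [0.014,-0.26,0],
    [0.014,-0.26,0],
  ],
  dr=[
    [0,0,0.75],
    [0,0,0.75],
    [0,0,0.75],
    [0,0,0.75],
    [0,0,0.75],
    [0,0,0.75],
    [0,0,0.75],
    [0,0,0.75],
  ],
)

```text
time: 10.95
tool_pos: [450.0, -46.7, 111.7]
tcp_rot: [3.141, -0.001, -0.108]
contact_force: [0.3, -2.0, 0.8]
grip_width: 33.8
```

Request:
carry_out(
  xyz=[
    [0.01,-0.26,0],
    [0.01,-0.26,0],
    [0.014,-0.26,0],
    [0.014,-0.26,0],
    [0.014,-0.26,0],
    [0,0,0],
  ],
  dr=[
    [0,0,0.75],
    [0,0,0.75],
    [0,0,0.75],
    [0,0,0.75],
    [0,0,0.75],
    [0,0,0],
  ],
)

```text
time: 11.7
tool_pos: [477.6, 25.7, 111.5]
tcp_rot: [-3.141, -0.001, -0.626]
contact_force: [0.1, -0.5, 0.4]
grip_width: 33.9
```

```bash
python3 st.py; python3 pt.py t9
```

```text
11.7 [477.6  25.7 111.5] yaw -35.9 r 150.0 phi -35.8 [ 0.1 -0.5  0.4]
red 251.3 130.96 345.0 [745.5   1.7  58. ]
green 248.27 130.24 774.0 [747.8  12.2  58. ]
```

Request:
carry_out(
  xyz=[
    [0.01,0.26,0],
    [0.01,0.26,0],
    [0.014,0.26,0],
    [0.014,0.26,0],
    [0.014,0.26,0],
    [0.014,0.2,0],
    [0.01,0.13,0],
    [0,0,0],
  ],
  dr=[
    [0,0,-0.75],
    [0,0,-0.75],
    [0,0,-0.75],
    [0,0,-0.75],
    [0,0,-0.75],
    [0,0,-0.58],
    [0,0,-0.37],
    [0,0,0],
  ],
)

```text
time: 12.75
tool_pos: [449.1, -67.3, 111.4]
tcp_rot: [3.141, 0.0, 0.029]
contact_force: [-0.3, 0.0, -0.0]
grip_width: 34.0
```

```bash
python3 st.py; python3 pt.py t10
```

```text
12.75 [449.1 -67.3 111.4] yaw 1.6 r 150.3 phi 2.0 [-0.3  0.  -0. ]
red 250.2 131.49 489.0 [743.5   5.4  58. ]
green 247.78 130.2 553.0 [748.   13.9  58. ]
```

View pics/t10.png

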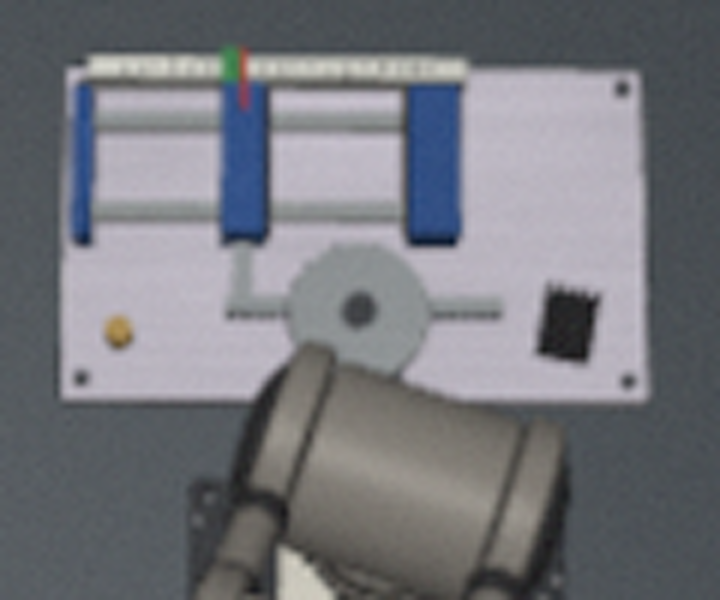

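Request:
carry_out(
  xyz=[
    [0.014,0.26,0],
    [0.014,0.26,0],
    [0.014,0.26,0],
    [0.01,0.18,0],
    [0,0.05,0],
    [0,0,0],
  ],
  dr=[
    [0,0,-0.75],
    [0,0,-0.75],
    [0,0,-0.75],
    [0,0,-0.52],
    [0,0,-0.15],
    [0,0,0],
  ],
)

```text
time: 13.55
tool_pos: [463.6, -125.1, 111.2]
tcp_rot: [3.142, 0.0, 0.436]
contact_force: [-0.4, 0.3, -0.4]
grip_width: 34.0
```

```bash
python3 st.py; python3 - <<'E'
from h import *
c=capture("top"); crop(c,235,120,40,30,20,"t11.png")
c=capture("side"); crop(c,300,185,50,40,16,"s11.png")
E
```

```text
13.55 [ 463.6 -125.1  111.2] yaw 25.0 r 149.7 phi 24.9 [-0.4  0.3 -0.4]
```

View pics/t11.png

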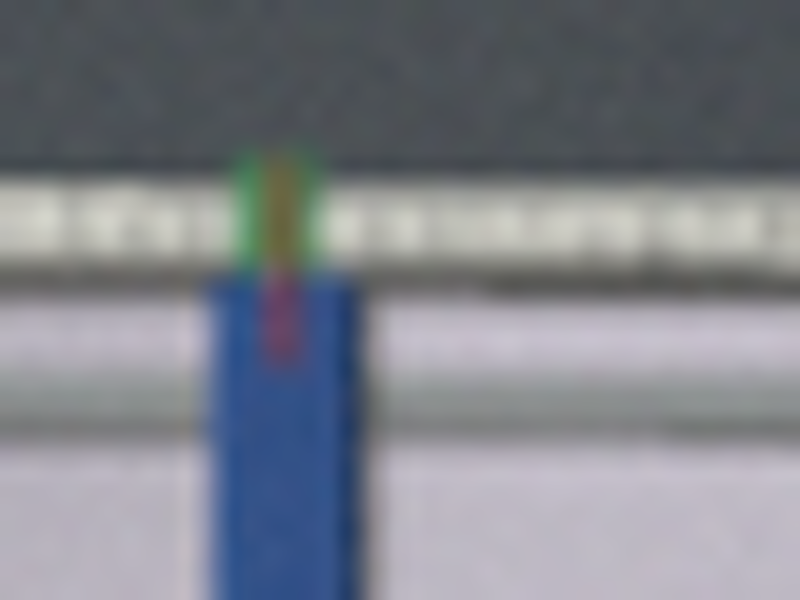

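View pics/s11.png

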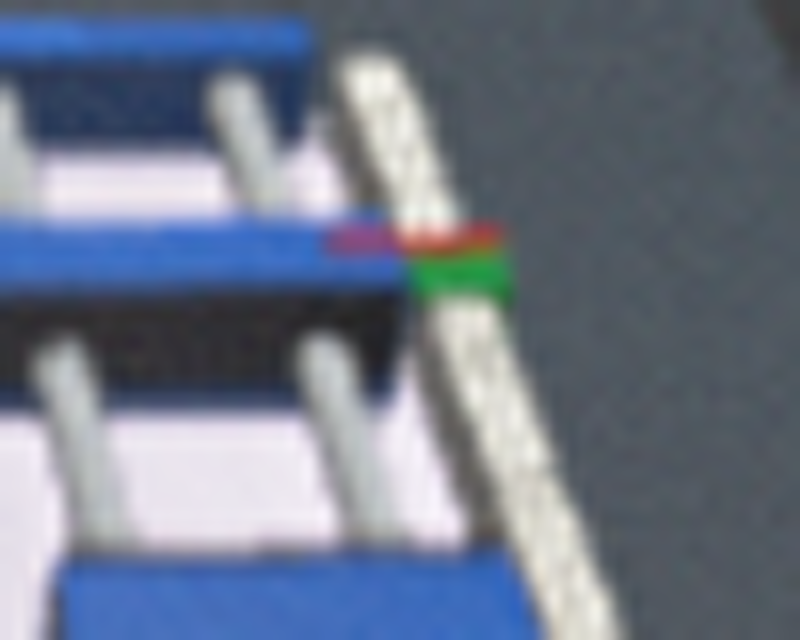

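Request:
carry_out(
  xyz=[
    [0,-0.05,0],
    [0,-0.04,0],
    [0,0,-0.3],
    [0,0,-0.6],
    [0,0,-0.7],
    [0,0,-0.6],
    [0,0,-0.2],
    [0,0,0],
  ],
  dr=[
    [0,0,0],
    [0,0,0],
    [0,0,0],
    [0,0,0],
    [0,0,0],
    [0,0,0],
    [0,0,0],
    [0,0,0],
  ],
)

```text
time: 14.65
tool_pos: [461.6, -120.3, 255.2]
tcp_rot: [3.141, -0.0, 0.437]
contact_force: [0.8, -0.6, -0.9]
grip_width: 33.7
```

```bash
python3 st.py; python3 - <<'E'
from h import *
c=capture("top"); crop(c,235,120,40,30,20,"t12.png")
c=capture("side"); cv2.imwrite("pics/s12.png",c["image"])
c=capture("wrist"); cv2.imwrite("pics/w12.png",c["image"])
E
```

```text
14.65 [ 461.6 -120.3  255.2] yaw 25.0 r 149.6 phi 22.9 [ 0.8 -0.6 -0.9]
```

View pics/t12.png

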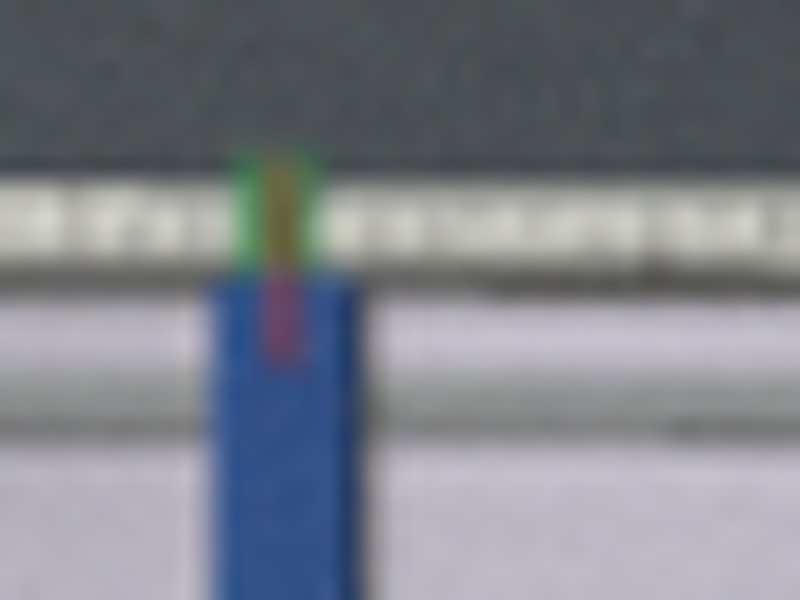

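View pics/s12.png

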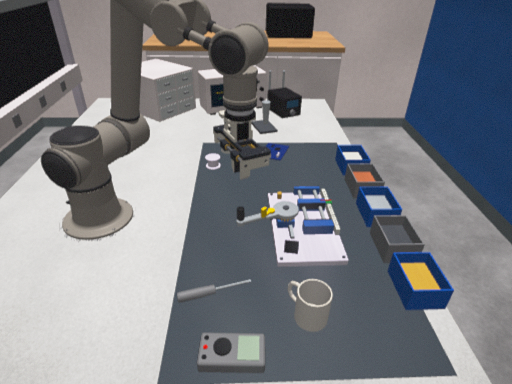

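View pics/w12.png

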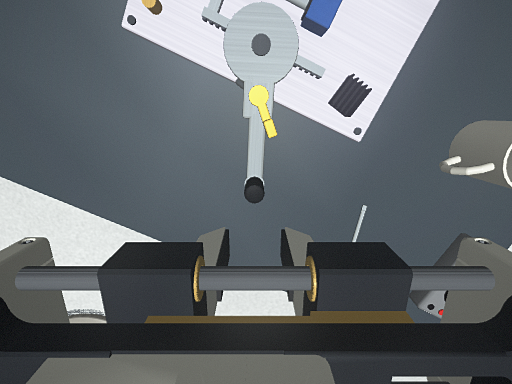

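```bash
python3 -c "
from plant import close_job
print(close_job())"
```

```text
the job is handed in; nothing more can be done
None
```

I flipped the yellow pawl switch to the opening side and opened the vice until the red pointer stood in the middle of the green field. I then let go, raised the gripper clear and handed the job in at about 15 s.

- **Switch:** I straddled the tab and pushed it counter-clockwise. It measured about 25° (0.44 rad) from the handle's centre line, which is its stop. It was still over in the last wrist image.
- **Strokes:** I straddled the knob without gripping it and made two opening strokes, each after a free backstroke. The jaw did not move on either backstroke. The force reading was about 4.5 N while driving.
- **Pointer:** In the last top image, taken after letting go, the pointer is at column 282 of the enlarged crop and the field spans 240 to 325, so it is centred.
- **Disagreement:** In the side image the pointer seems to sit at the field's far edge. The pointer stands above the field and that camera looks at a slant, so I trusted the near-vertical top view.
- **Loose things:** The last pictures show nothing pushed about, judged by eye. The gripper touched only the tab and the knob, and the final force reading was near zero.

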